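# Level the instrument shelf with a spirit level and its levelling foot

## Task

Put the spirit level on the instrument shelf, lengthwise inside the marked rectangle, and let go of it; then turn the black wing knob of the levelling foot until the bubble comes to rest between the two marks. Finally press the level down on the shelf from above with a light, steady push so that the bubble can be read properly, and finish while still pressing, touching only the level, bubble between the marks. Leave everything else on the bench where it is.

Things in the scene. Friction and masses are not known exactly. Their poses are not given: they have to be found in the camera images.
- level: Spirit level: aluminium bar 150 mm long (x), 28 mm wide (y), 36 mm high (z), about 0.3 kg, lying flat on the bench at first. Origin: centre of its underside. A recess in the middle 74 mm of its top holds a green vial along x; the outer 38 mm at each end are flat solid blocks, good to press on. Grip it across its 28 mm width at the middle. Either end may point to the foot.
- bubble (a joint): Place of the white bubble (16 mm long) in the level's vial, in m along the level's x, 0 = centred. It floats to the higher end, about 0.5 mm for each mrad out of level, at most 24 mm, and settles in about 1.5 s. Black marks round the vial 12 mm either side of centre: the bubble is between them within 4 mm of 0.
- shelf: Cream board 300 x 150 x 12 mm, hinged at one end on fixed legs, carried near the other end by the levelling foot. Origin on the hinge line, 6 mm under the top face, 64 mm above the bench; x along the board from hinge to foot (board from x = -20 to 280 mm), y across, z out of the top. At first the foot end is too low, by 0.01 to 0.04 rad. Place and yaw vary.
- shelf_spot (a point): On the shelf's top face, centre of the rectangle of thin black lines (172 x 48 mm, long side along the shelf) in which the level is to lie, 155 mm from the knob's axis. Same axes as the shelf.
- knob_grip (a point): Middle of the foot's wing knob, on its upright axis, 99 mm above the bench: a black bar 60 mm long (x), 16 mm wide (y, grip across it from above), 26 mm high, 16 mm clear of the shelf. Stiff (0.12 N m), stays where left, height fixed. Clockwise from above raises the foot end by 0.015 rad per rad (bubble 7.5 mm per rad, towards the foot); 1 to 2.3 rad are needed.
- tape: Bystander: black roll of tape, ring 76 mm across, 24 mm high; origin centre of underside.
- cap: Bystander: round grey protective cap, 60 mm across, 40 mm high; origin centre of underside.
- meter: Bystander: grey hand meter with a dial, 160 x 78 x 40 mm; origin centre of underside.
- screwdriver: Bystander: screwdriver with a black handle, 190 mm long, lying along its x.
- scanner: Bystander: black and grey hand scanner on a square foot, 130 mm high; origin centre of underside.
- connector: Bystander: black round charging connector with a rectangular grip, 240 mm long, 60 mm high, lying.
- tray: Bystander: grey open parts tray 130 x 100 x 45 mm; origin centre of underside.
There are look-alikes about, which are no part of the job. Several things have the shape of the level; the one meant has the colours described above.

How it is judged:
By the outcome, as a careful person would: the job done as asked, in the order asked, and still so for the second after the job is handed in, while the arm keeps its last pose, push and grip.
It also fails if it takes over 67 s, if anything falls off the work surface, if the arm or the gripper's body presses on something with over 40 N, if the wrist force passes 120 N, or if a joint passes its speed limit or range.

## Robot

A 6-joint arm with a two-finger parallel gripper is mounted at the origin on the work surface. World frame = base frame: x ahead of the robot, y to its left, z up, the work surface at z = 0. Lengths are in m, angles in rad, forces in N, time in s.
With the tool pointing down it reaches from about 0.275 to 0.775 m from the base axis. Payload 14.6 kg.
Tool frame: the origin (TCP) lies midway between the tips of the shut fingers; the grasp point (between the pads) lies 19 mm behind it; z points along the fingers, y is the direction in which the jaws open and shut (so a half turn about z gives the same grasp; the last joint's range is limited). The gripper opens to 85 mm and grips with 20 to 120 N. Pads are 22 mm wide; open, the fingers measure 114 mm over their backs; the gripper's body (76 mm by 85 mm) begins 54 mm behind the grasp point. The pads swing forward as they close: fully open they stand 13 mm farther back than shut.
Start: joints at [-0.155, 0.263, -0.048, 1.259, 0, 1.415], TCP at [0.525, -0, 0.231] pointing down, gripper open.
Joint ranges: [-2.65, 2.65], [-0.89, 1.7], [-1.18, 1.37], [-2.13, 2.11], [-1.35, 1.29], [-3.14, 3.14]. Speed limits (rad/s): [1.89, 1.89, 2.57, 2.79, 3.14, 3.14].

## Interface

Orientations are given as a rotation vector (axis times angle).
In Python, from station import get_state, read_camera, camera_params, hand_in gives the robot as it stands.
- The arm moves only by the shell command python3 -m pendant 'ROWS' [OPENING] [FORCE]. ROWS is JSON, a list of rows, each a list of 4 numbers: the shift along the tool's x, y, z in m, then the turn about the tool's z in rad. A call has 1 to 20 rows; each row shifts and turns the commanded pose from where the row before left it, along the tool's axes as they then stand; what a row does not reach is not made up. A row lasts 1/10 s, in which the tool goes at most 50 mm and 8.59 degrees, less where a joint would pass 70% of its speed; a pose out of reach is approached as far as the arm can. A call is refused whole if a number of a shift passes 0.05 or a number of a turn 0.15, either way. A call with a gripper value outside its range is refused whole. OPENING is the finger opening in m, from 0 to 0.0854, set as the call begins (- or left out, the last holds). The fingers move at their own pace and stop on an object; FORCE is the grip in N (left out, the last holds). Time passes only in rows, so rows that do not move let the fingers close. It gives the time, the measured TCP pose, the force and the opening at its end, in the units of the state.
- get_state(): the state, without advancing time (a new reading comes with each control period).
- read_camera(name): name is "scene" or "side" or "wrist"; returns the picture (400x640x3 uint8, blue, green, red); there is no depth.
- camera_params(name): a dict with "fov_y" (degrees; the focal length in pixels is half the picture's height over the tangent of half this angle, whatever the lens; pixels are square), "cx", "cy" (the principal point, pixels), "R" (3x3) and "t" (3): a world point X has camera coordinates R X + t; the wrist camera has in their place "T_tool_cam" (4x4, takes a point from camera to tool coordinates, whose origin is the TCP and whose axes are the flange's). Camera axes: x right, y down, z forward; pixel columns grow to the right and rows downward; lengths in m; the calibration is good to about 2 mm. A picture is of the moment at which its call begins: read the wrist's pose just before it. camera_params takes no time and is no camera call.
- hand_in(): hands the job in, once; it reports no verdict.
The state is a dict: "t": time; "joint_pos": joint angles; "dq": joint speeds; "joint_efforts": joint torques, N m; "eef_pos": TCP position; "orientation": TCP orientation; "wrist_force": force on the tool from outside, world axes, zero at the start; "wrist_torque": the same for the moment, N m; "gripper_width": finger opening in m.
Only numpy, scipy, OpenCV 4.12 (cv2) and the standard library are available. Lean on these libraries where they do the work, as an engineer would, in place of code of your own. Each camera call takes 0.05 s, during which the arm holds its last target. There are 200 camera calls.

## Working session

There is one attempt and no reset: what is moved stays moved. The work goes in short steps, Python scripts to look and compute and a shell command to move; the robot and the scene stay as the last step left them, time stands still between calls to the robot, and variables do not carry over. Pictures are saved under pics/ and viewed, about 8 in all and at most 12, crops included, and the job is handed in when it is done.

```bash
mkdir -p pics; ls
python3 - <<'E'
from station import *
import cv2,numpy as np
a=read_camera("scene");b=read_camera("side")
cv2.imwrite("pics/scene.png",a);cv2.imwrite("pics/side.png",b);cv2.imwrite("pics/wrist0.png",read_camera("wrist"))
for n in("scene","side","wrist"):print(n,camera_params(n))
print(get_state())
E
```

```text
pics
scene {'fov_y': 57.061762429474896, 'cx': 320.77468399789024, 'cy': 205.92692706526165, 'R': array([[ 0.76361108,  0.64567219, -0.0023541 ],
       [ 0.49621116, -0.5891744 , -0.63768959],
       [-0.41312541,  0.48577871, -0.77028985]]), 't': array([-0.40303921, -0.20981372,  1.25864793])}
side {'fov_y': 42.432029923642254, 'cx': 320.04672973269084, 'cy': 192.20795806674303, 'R': array([[ 0.83638292, -0.54778343, -0.01992319],
       [-0.37993629, -0.55314019, -0.741407  ],
       [ 0.39511015,  0.62766969, -0.67075981]]), 't': array([-0.43893367,  0.24456656,  1.29433437])}
wrist {'fov_y': 62.63977069570542, 'cx': 312.2855462667069, 'cy': 199.5355996279741, 'T_tool_cam': array([[ 7.93874291e-04, -9.50848546e-01, -3.09655314e-01,
         7.95680979e-02],
       [ 9.99999682e-01,  7.79041365e-04,  1.71557492e-04,
        -7.33730185e-04],
       [ 7.81091063e-05, -3.09655351e-01,  9.50848861e-01,
        -1.42327190e-01],
       [ 0.00000000e+00,  0.00000000e+00,  0.00000000e+00,
         1.00000000e+00]])}
{'t': 0.15, 'joint_pos': array([-1.55312430e-01,  2.63419393e-01, -4.87762326e-02,  1.25942421e+00,
        7.07956345e-06,  1.41545471e+00]), 'dq': array([-0.00034775, -0.00171881,  0.00300147, -0.00097757,  0.00011734,
        0.0009509 ]), 'joint_efforts': array([ 2.40502384e-03, -6.37823009e+01,  3.84648621e+01,  1.05481912e-02,
       -5.52052688e-05,  6.25772100e-05]), 'eef_pos': array([5.24785534e-01, 2.38764403e-05, 2.30937760e-01]), 'orientation': array([-2.22093555e+00, -2.22100036e+00,  7.53026776e-04]), 'wrist_force': array([-0.19139475, -0.5407148 , -0.08077091]), 'wrist_torque': array([0.05367134, 0.02182127, 0.04129226]), 'gripper_width': 0.08536138801322153}
```

View pics/scene.png

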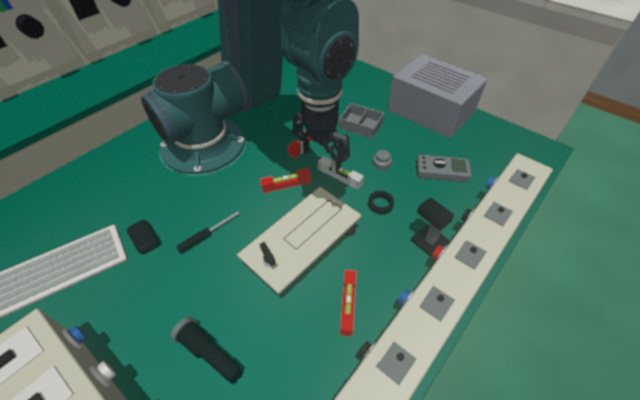

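View pics/side.png

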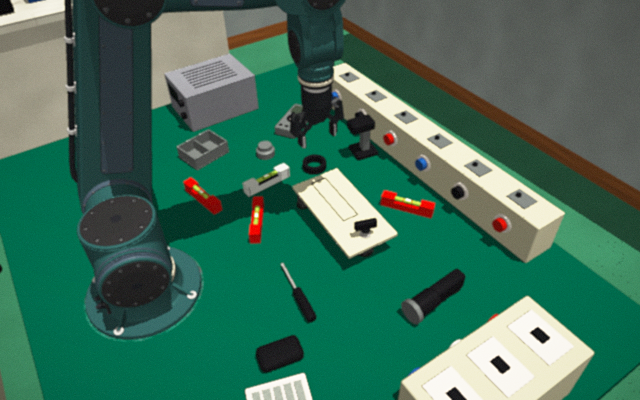

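Candidates for the level are the silver bar at side (267,180) / scene (340,173), and the red bars at side (203,195), (256,219) and (407,203). The silver (aluminium) bar is the one described, and the red ones are look-alikes. I'll check it in one close crop and measure.

```bash
cat > h.py <<'E'
import numpy as np,cv2
from station import *
from scipy.spatial.transform import Rotation as Ro
def K(p): 
    return 200/np.tan(np.radians(p['fov_y'])/2),p['cx'],p['cy']
def campose(n,st=None):
    p=camera_params(n)
    if n!='wrist': return p['R'].T,-p['R'].T@p['t'],p
    st=st or get_state(); R=Ro.from_rotvec(st['orientation']).as_matrix()
    T=p['T_tool_cam']; return R@T[:3,:3],R@T[:3,3]+st['eef_pos'],p
def cast(n,uv,z,st=None):
    R,c,p=campose(n,st);f,cx,cy=K(p)
    d=R@np.array([(uv[0]-cx)/f,(uv[1]-cy)/f,1]);return c+d*(z-c[2])/d[2]
def proj(n,X,st=None):
    R,c,p=campose(n,st);f,cx,cy=K(p);q=R.T@(np.array(X)-c);return q[:2]/q[2]*f+[cx,cy]
def two(uv1,uv2):
    A=[];b=[]
    M=np.zeros((3,3));v=np.zeros(3)
    for n,uv in(('scene',uv1),('side',uv2)):
        R,c,p=campose(n);f,cx,cy=K(p);d=R@np.array([(uv[0]-cx)/f,(uv[1]-cy)/f,1]);d/=np.linalg.norm(d)
        P=np.eye(3)-np.outer(d,d);M+=P;v+=P@c
    return np.linalg.solve(M,v)
def state():
    s=get_state();R=Ro.from_rotvec(s['orientation']).as_matrix()
    print('t',round(s['t'],2),'tcp',s['eef_pos'].round(4),'xax',R[:,0].round(3),'yax',R[:,1].round(3),'zax',R[:,2].round(3),'F',s['wrist_force'].round(1),'w',round(s['gripper_width'],4),'q6',s['joint_pos'].round(3));return s,R
E
python3 - <<'E'
from h import *
a=cv2.imread('pics/side.png');b=cv2.imread('pics/scene.png')
A=cv2.resize(a[155:265,235:405],None,fx=4,fy=4,interpolation=2)[:, :400*2]
B=cv2.resize(b[150:300,230:370],None,fx=4,fy=4,interpolation=2)
cv2.imwrite('pics/c1.png',A);cv2.imwrite('pics/c2.png',B)
state()
E
```

```text
t 0.15 tcp [0.5248 0.     0.2309] xax [-0.  1.  0.] yax [ 1.     0.    -0.001] zax [-0.001  0.    -1.   ] F [-0.2 -0.5 -0.1] w 0.0854 q6 [-0.155  0.263 -0.049  1.259  0.     1.415]
```

View pics/c1.png

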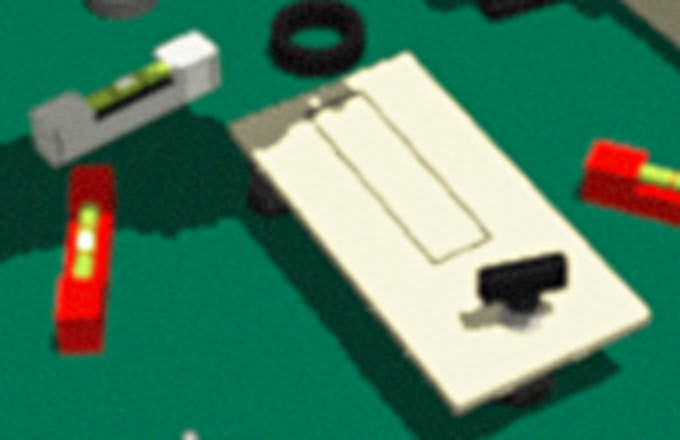

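View pics/c2.png

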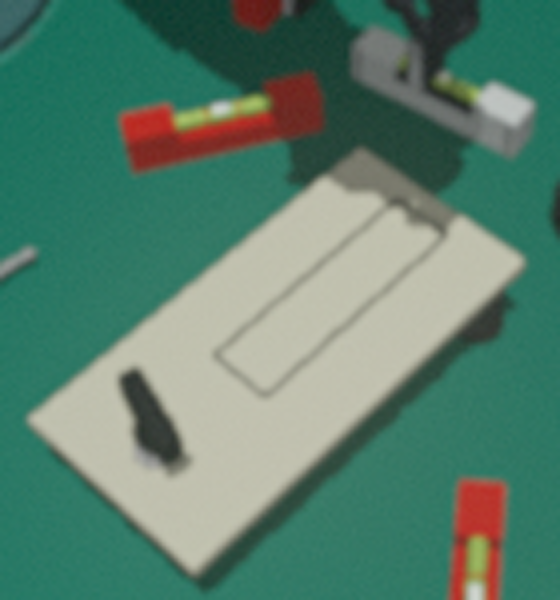

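View pics/wrist0.png

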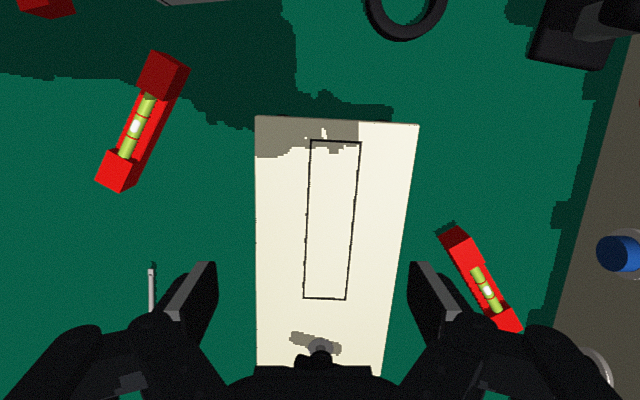

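The crops confirm the silver bar with the green vial, at side crop (125,95); the red bars are decoys. The wrist view shows the rectangle's corners at (311,140), (361,143), (346,299) and (303,297).

Run:
```python
from h import *
s=get_state()
print('rect')
for uv,z in [((311,140),.0695),((361,143),.0695),((346,299),.065),((303,297),.065)]: print(cast('wrist',uv,z,s).round(4))
o=lambda x,y:(235+x/4,155+y/4)
print('rect side')
for uv,z in [((312,112),.0695),((365,93),.0695),((490,238),.065),((436,262),.065)]: print(cast('side',o(*uv),z).round(4))
print('level side top')
for uv in [(32,108),(55,130),(193,33),(218,52)]: print(cast('side',o(*uv),.036).round(4))
p=lambda x,y:(230+x/4,150+y/4)
print('level scene top')
for uv in [(378,25),(352,50),(490,82),(535,100),(515,130)]: print(cast('scene',p(*uv),.036).round(4))
print('knob top side ends');
for uv in [(480,275),(563,262)]: print(cast('side',o(*uv),.112).round(4))
print('scene');
for uv in [(130,372),(172,440)]: print(cast('scene',p(*uv),.112).round(4))
```

```text
rect
[0.5227 0.0382 0.0695]
[0.5688 0.0355 0.0695]
[ 0.561  -0.1352  0.065 ]
[ 0.5139 -0.1327  0.065 ]
rect side
[0.5257 0.0357 0.0695]
[0.5686 0.0315 0.0695]
[ 0.5575 -0.1363  0.065 ]
[ 0.5145 -0.1344  0.065 ]
level side top
[0.3757 0.191  0.036 ]
[0.3784 0.1591 0.036 ]
[0.5197 0.1996 0.036 ]
[0.5238 0.1685 0.036 ]
level scene top
[0.3804 0.1928 0.036 ]
[0.3831 0.1578 0.036 ]
[0.4868 0.1991 0.036 ]
[0.5245 0.2056 0.036 ]
[0.5314 0.1708 0.036 ]
knob top side ends
[ 0.5034 -0.197   0.112 ]
[ 0.5534 -0.2173  0.112 ]
scene
[ 0.5124 -0.194   0.112 ]
[ 0.5642 -0.2109  0.112 ]
```

```bash
python3 -m pendant '[[0.036,-0.015,0,0],[0.036,-0.015,0,0],[0.036,-0.015,0,0],[0.036,-0.015,0,0],[0.037,-0.014,0,0],[0,0,0.003,-0.15],[0,0,0.003,-0.15],[0,0,0.003,-0.15],[0,0,0.003,-0.15],[0,0,0.003,-0.15],[0,0,0.003,-0.15],[0,0,0.003,-0.15],[0,0,0.003,-0.15],[0,0,0.003,-0.15],[0,0,0.003,-0.15],[0,0,0.003,-0.14],[0,0,0,0],[0,0,0,0]]' 0.07 60
python3 - <<'E'
from h import *
s,R=state()
im=read_camera('wrist');cv2.imwrite('pics/w1.png',im)
E
```

```text
t: 1.95
eef_pos: [0.4509, 0.181, 0.1983]
orientation: [0.102, -3.14, 0.0]
wrist_force: [-0.5, 0.3, 0.3]
gripper_width: 0.0702
t 1.95 tcp [0.4509 0.181  0.1983] xax [-0.998 -0.065  0.   ] yax [-0.065  0.998 -0.   ] zax [-0. -0. -1.] F [-0.5  0.3  0.3] w 0.0702 q6 [ 0.214  0.21  -0.212  1.149 -0.     0.149]
```

View pics/w1.png

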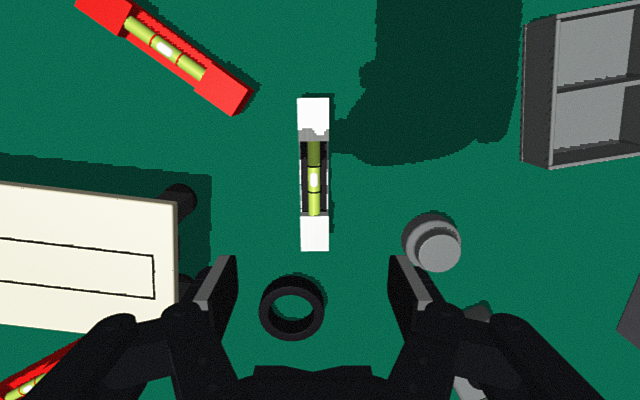

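The wrist view shows the silver level, with its top-face corners at (297,98), (329,98), (301,250) and (329,251). The cap at (432,243) and the tape at (292,308) are nearby.

Run:
```python
from h import *
s,R=state()
P=[cast('wrist',u,.036,s) for u in[(297,98),(329,98),(301,250),(329,251)]]
for p in P:print(p.round(4))
c=np.mean(P,0);d=(P[2]+P[3]-P[0]-P[1])/2;print('c',c.round(4),'len',np.linalg.norm(d),'ang',np.degrees(np.arctan2(d[1],d[0])))
dt=R.T@(c-s['eef_pos']);print('tool shift',dt.round(4),'tool x ang',np.degrees(np.arctan2(-R[1,0],-R[0,0])))
for n,u in(('cap',(432,235)),('tape',(292,308))):
  q=cast('wrist',u,.03,s);print(n,q.round(3),(R.T@(q-c)).round(3))
```

```text
t 2.0 tcp [0.451  0.181  0.1983] xax [-0.998 -0.065  0.   ] yax [-0.065  0.998 -0.   ] zax [-0. -0. -1.] F [-0.8  0.  -0.8] w 0.07 q6 [ 0.214  0.21  -0.212  1.149 -0.     0.149]
[0.3765 0.1627 0.036 ]
[0.3746 0.191  0.036 ]
[0.5251 0.1745 0.036 ]
[0.5243 0.2033 0.036 ]
c [0.4501 0.1829 0.036 ] len 0.14960638315443567 ang 4.611303568133471
tool shift [0.0008 0.002  0.1623] tool x ang 3.738100342228973
cap [0.502 0.308 0.03 ] [-0.06   0.122  0.006]
tape [0.6   0.168 0.03 ] [-0.149 -0.024  0.006]
```

```bash
python3 -m pendant '[[0.001,0.002,0.03,-0.015],[0,0,0.04,0],[0,0,0.04,0],[0,0,0.04,0],[0,0,0.025,0],[0,0,0.012,0],[0,0,0.005,0],[0,0,0,0],[0,0,0,0]]' - && python3 -m pendant '[[0,0,0,0],[0,0,0,0],[0,0,0,0],[0,0,0,0],[0,0,0,0],[0,0,0,0]]' 0.01 60
```

```text
t: 2.9
eef_pos: [0.4504, 0.1831, 0.007]
orientation: [-0.131, 3.138, 0.0]
wrist_force: [-0.6, -0.9, -0.9]
gripper_width: 0.07
t: 3.5
eef_pos: [0.4501, 0.183, 0.0069]
orientation: [-0.132, 3.138, 0.0]
wrist_force: [-1.9, -0.7, 10.3]
gripper_width: 0.0264
```

```bash
python3 -m pendant '[[0,0,-0.01,0],[0,0,-0.03,0],[0,0,-0.04,0],[0,0,-0.04,0.05],[0,0,-0.03,0.15],[0,0,0,0.15],[0,0,0,0.15],[0,0,0,0.15],[0,0,0,0.15],[0,0,0,0.15],[0,0,0,0.15],[0,0,0,0.15],[0,0,0,0.15],[0,0,0,0.15],[0,0,0,0.15],[0,0,0,0]]' && python3 -m pendant '[[-0.02,0.01,0,0],[-0.038,0.017,0,0],[-0.038,0.017,0,0],[-0.038,0.017,0,0],[-0.038,0.017,0,0],[-0.035,0.015,0,0],[-0.02,0.01,0,0],[0,0,0,0],[0,0,0,0]]'
python3 - <<'E'
from h import *
s,R=state()
im=read_camera('wrist');cv2.imwrite('pics/w2.png',im)
E
```

```text
t: 5.1
eef_pos: [0.4496, 0.1829, 0.1567]
orientation: [-2.274, -2.168, 0.0]
wrist_force: [0.4, 0.0, -2.8]
gripper_width: 0.0264
t: 6.0
eef_pos: [0.5422, -0.0485, 0.1562]
orientation: [-2.268, -2.173, 0.0]
wrist_force: [-0.2, 0.1, -3.0]
gripper_width: 0.0265
t 6.0 tcp [ 0.5422 -0.0485  0.1562] xax [0.043 0.999 0.   ] yax [ 0.999 -0.043 -0.001] zax [-0.001  0.    -1.   ] F [-0.2  0.1 -3. ] w 0.0265 q6 [-0.239  0.33  -0.159  1.083  0.     1.374]
```

View pics/w2.png

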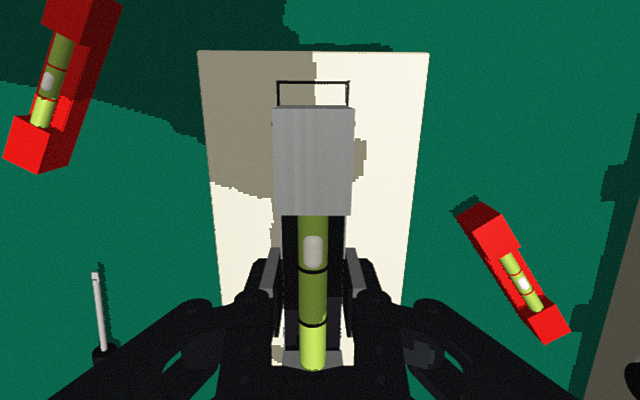

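The wrist view shows the held level square to the tool. The rectangle's hinge-end line runs from (279,82) to (349,82).

Run:
```python
from h import *
s,R=state()
a=cast('wrist',(279,82),.0693,s);b=cast('wrist',(349,82),.0693,s);print(a,b)
d=np.array([-.049,-.9988,0]);e=b-a;print('line ang',np.degrees(np.arctan2(e[1],e[0])))
c=(a+b)/2+.086*d;print('spot',c,'tool shift',R.T@(c-s['eef_pos']),'knob',c+.155*d)
```

```text
t 6.05 tcp [ 0.5421 -0.0479  0.1563] xax [0.042 0.999 0.   ] yax [ 0.999 -0.042 -0.001] zax [-0.001  0.    -1.   ] F [ 1.   0.4 -4.5] w 0.0266 q6 [-0.238  0.329 -0.159  1.083  0.     1.375]
[0.52305697 0.03906561 0.0693    ] [0.56903013 0.03715141 0.0693    ]
line ang -2.384261235564989
spot [ 0.54182955 -0.04778829  0.0693    ] tool shift [ 9.85639757e-05 -2.07291825e-04  8.70023491e-02] knob [ 0.53423455 -0.20260229  0.0693    ]
```

```bash
python3 -m pendant '[[0,0,0.03,0],[0,0,0.03,0],[0,0,0.012,0],[0,0,0.003,0],[0,0,0.002,0],[0,0,0,0],[0,0,0,0]]'; python3 -m pendant '[[0,0,0.001,0],[0,0,0.001,0],[0,0,0,0]]'
```

```text
t: 6.75
eef_pos: [0.543, -0.0484, 0.0801]
orientation: [2.269, 2.171, 0.001]
wrist_force: [-0.0, 0.1, -3.4]
gripper_width: 0.0264
t: 7.05
eef_pos: [0.5425, -0.0485, 0.0773]
orientation: [2.271, 2.171, 0.0]
wrist_force: [-0.1, -0.1, -3.9]
gripper_width: 0.0263
```

```bash
python3 -m pendant '[[0,0,0.001,0],[0,0,0,0]]';python3 -m pendant '[[0,0,0.001,0],[0,0,0,0]]';python3 -m pendant '[[0,0,0.001,0],[0,0,0,0]]'
```

```text
t: 7.25
eef_pos: [0.5426, -0.0485, 0.0763]
orientation: [2.271, 2.171, 0.0]
wrist_force: [0.3, -0.4, -2.3]
gripper_width: 0.0269
t: 7.45
eef_pos: [0.5427, -0.0487, 0.0755]
orientation: [2.271, 2.17, 0.0]
wrist_force: [-1.7, -3.2, 2.0]
gripper_width: 0.0263
t: 7.65
eef_pos: [0.5428, -0.0488, 0.0745]
orientation: [2.27, 2.17, 0.0]
wrist_force: [-1.3, -4.8, 4.8]
gripper_width: 0.0262
```

```bash
python3 -m pendant '[[0,0,0,0],[0,0,0,0],[0,0,0,0],[0,0,0,0],[0,0,-0.01,0],[0,0,-0.03,0],[0,0,-0.04,0],[0,0,-0.03,0],[0,0,-0.01,0],[-0.03,0,0,0],[-0.04,-0.001,0,0],[-0.04,-0.001,0,0],[-0.03,0,0,0],[-0.014,0,0,0],[0,0,0,-0.15],[0,0,0,-0.15],[0,0,0,-0.15],[0,0,0,-0.15]]' 0.06; python3 -m pendant '[[0,0,0,-0.15],[0,0,0,-0.15],[0,0,0,-0.15],[0,0,0,-0.15],[0,0,0,-0.065],[0,0,0,0],[0,0,0,0]]'
python3 - <<'E'
from h import *
s,R=state()
im=read_camera('wrist');cv2.imwrite('pics/w3.png',im)
E
```

```text
t: 9.45
eef_pos: [0.5336, -0.2016, 0.1941]
orientation: [-1.519, -2.75, -0.0]
wrist_force: [-0.0, 0.2, 0.6]
gripper_width: 0.0601
t: 10.15
eef_pos: [0.5336, -0.2018, 0.1942]
orientation: [-0.551, -3.093, -0.0]
wrist_force: [0.2, 1.3, 0.3]
gripper_width: 0.0599
t 10.15 tcp [ 0.5336 -0.2018  0.1942] xax [-0.938  0.345  0.   ] yax [0.345 0.938 0.   ] zax [-0.  0. -1.] F [0.2 1.3 0.3] w 0.0599 q6 [-0.504  0.354 -0.015  1.202  0.    -0.152]
```

View pics/w3.png

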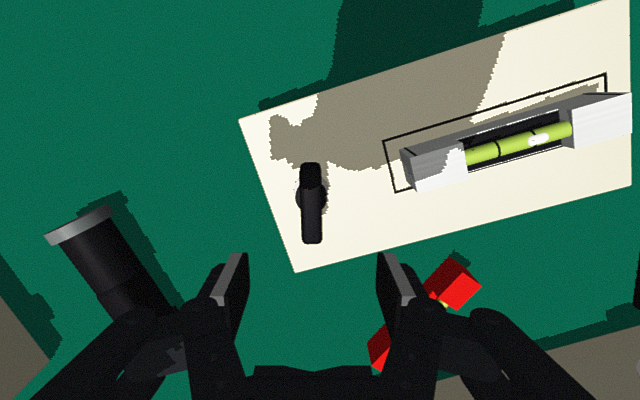

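The wrist view shows the level lying in the rectangle, with its near end at about (408,170). The knob bar runs from (311,163) to (312,243), so it is already aligned with tool x.

Run:
```python
from h import *
s,R=state()
k=cast('wrist',(311.5,203),.112,s);a=cast('wrist',(311,163),.112,s);b=cast('wrist',(312,243),.112,s)
print('knob',k,np.linalg.norm(a-b),'tool shift',R.T@(k-s['eef_pos']),R.T@(b-a))
c=np.array([.5422,-.0486,.0677]);d=np.array([-.045,-.999,-.02]);n=np.array([.999,-.045,0])
for nm,L,W,z in(('rect',.086,.024,0),('foot',.075,.014,0),('top',.075,.014,.036)):
  print(nm,[proj('wrist',c+i*L*d+j*W*n+[0,0,z],s).round(0).tolist() for i,j in((1,1),(1,-1),(-1,-1),(-1,1))])
```

```text
t 10.2 tcp [ 0.5336 -0.2019  0.1942] xax [-0.938  0.345  0.   ] yax [0.345 0.938 0.   ] zax [-0.  0. -1.] F [ 0.5 -0.5 -1.5] w 0.0601 q6 [-0.505  0.354 -0.015  1.202  0.    -0.152]
knob [ 0.52924571 -0.20094288  0.112     ] 0.06095959746787909 tool shift [ 0.00442439 -0.00062926  0.08223206] [-6.09552798e-02  7.25432712e-04 -1.15708286e-05]
rect [[396.0, 195.0], [383.0, 142.0], [604.0, 74.0], [606.0, 135.0]]
foot [[406.0, 181.0], [399.0, 150.0], [589.0, 92.0], [591.0, 127.0]]
top [[419.0, 193.0], [411.0, 158.0], [633.0, 92.0], [633.0, 132.0]]
```

Run:
```python
from h import *
s,R=state()
for k in([.534,-.2026,0],[.5315,-.2018,0],[.5292,-.2009,0]):
  print([proj('wrist',np.array(k)+R[:,0]*i*.03+[0,0,z],s).round(1).tolist() for i in(1,-1) for z in(.112,.086)])
im=cv2.imread('pics/w3.png');print([int(im[r,305:318].mean()) for r in range(156,172)],[int(im[r,305:318].mean()) for r in range(238,250)])
```

```text
t 10.2 tcp [ 0.5336 -0.2019  0.1942] xax [-0.938  0.345  0.   ] yax [0.345 0.938 0.   ] zax [-0.  0. -1.] F [ 0.5 -0.5 -1.5] w 0.0601 q6 [-0.505  0.354 -0.015  1.202  0.    -0.152]
[[311.6, 169.1], [311.7, 161.6], [311.6, 247.0], [311.7, 233.0]]
[[311.5, 165.4], [311.5, 158.3], [311.5, 243.9], [311.5, 230.1]]
[[311.5, 161.9], [311.6, 155.1], [311.5, 240.9], [311.6, 227.3]]
[131, 132, 130, 131, 135, 136, 47, 8, 7, 11, 12, 10, 10, 13, 15, 13] [35, 34, 32, 31, 16, 46, 209, 248, 242, 240, 240, 240]
```

```bash
python3 -m pendant '[[0,0,0.03,0],[0,0,0.03,0],[0,0,0.03,0],[0,0,0.015,0],[0,0,0.006,0],[0,0,0,0],[0,0,0,0]]' && python3 -m pendant '[[0,0,0,0],[0,0,0,0],[0,0,0,0],[0,0,0,0],[0,0,0,0],[0,0,0,0],[0,0,0,0]]' 0.005 60
```

```text
t: 10.9
eef_pos: [0.5341, -0.2024, 0.0842]
orientation: [0.549, 3.092, -0.001]
wrist_force: [-0.4, -0.6, -0.6]
gripper_width: 0.0597
t: 11.6
eef_pos: [0.534, -0.2032, 0.0858]
orientation: [0.548, 3.091, -0.004]
wrist_force: [-9.5, -1.3, 30.9]
gripper_width: 0.0148
```

```bash
python3 -m pendant '[[0,0,-0.002,0],[0,0,0,0]]'; python3 -m pendant '[[0,0,0,0.05],[0,0,0,0.1],[0,0,0,0.1],[0,0,0,0]]'
```

```text
t: 11.8
eef_pos: [0.5338, -0.2031, 0.0861]
orientation: [0.549, 3.092, -0.003]
wrist_force: [-2.8, -4.4, 7.0]
gripper_width: 0.0152
t: 12.2
eef_pos: [0.5338, -0.2031, 0.0861]
orientation: [0.936, 2.998, -0.003]
wrist_force: [-2.9, -4.6, 8.1]
gripper_width: 0.0149
```

Forces are small and the knob follows. I'll continue the turn to about 1.85 rad in total.

```bash
python3 -m pendant '[[0,0,0,0.1],[0,0,0,0.1],[0,0,0,0.1],[0,0,0,0.1],[0,0,0,0.1],[0,0,0,0.1],[0,0,0,0.1],[0,0,0,0.1],[0,0,0,0.1],[0,0,0,0.1],[0,0,0,0.1],[0,0,0,0.1],[0,0,0,0.1],[0,0,0,0.1],[0,0,0,0.1],[0,0,0,0.1],[0,0,0,0]]'; python3 -m pendant '[[0,0,0,0],[0,0,0,0],[0,0,0,0],[0,0,0,0],[0,0,0,0],[0,0,0,0],[0,0,0,0],[0,0,0,0],[0,0,0,0],[0,0,0,0],[0,0,0,0],[0,0,0,0],[0,0,0,0],[0,0,0,0],[0,0,0,0],[0,0,0,0],[0,0,0,0],[0,0,0,0],[0,0,0,0],[0,0,0,0]]'
python3 - <<'E'
from h import *
s,R=state()
im=read_camera('wrist');cv2.imwrite('pics/w4.png',im)
E
```

```text
t: 13.9
eef_pos: [0.5338, -0.2031, 0.0861]
orientation: [2.802, 1.417, -0.0]
wrist_force: [-2.5, -5.5, 7.0]
gripper_width: 0.0146
t: 15.9
eef_pos: [0.5338, -0.2031, 0.0861]
orientation: [2.799, 1.422, -0.0]
wrist_force: [-3.2, -4.7, 7.0]
gripper_width: 0.0149
t 15.9 tcp [ 0.5338 -0.2031  0.0861] xax [ 0.59   0.808 -0.001] yax [ 0.808 -0.59   0.002] zax [ 0.001 -0.002 -1.   ] F [-3.2 -4.7  7. ] w 0.0149 q6 [-5.060e-01  4.210e-01 -2.170e-01  9.310e-01 -1.000e-03  1.696e+00]
```

View pics/w4.png

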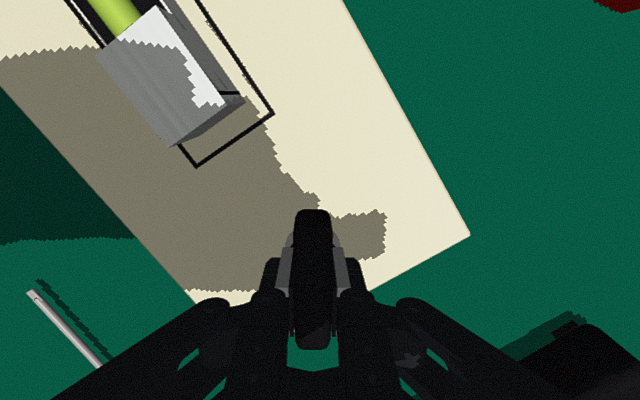

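The vial is out of frame here. I'll open, rise straight up and look.

```bash
python3 -m pendant '[[0,0,0,0],[0,0,0,0],[0,0,0,0],[0,0,-0.01,0],[0,0,-0.03,0],[0,0,-0.04,0],[0,0,-0.03,0],[0,0,-0.01,0],[0,0,0,0]]' 0.06
python3 - <<'E'
from h import *
s,R=state()
im=read_camera('wrist');cv2.imwrite('pics/w5.png',im)
c=np.array([.5422,-.0486,.0685]);d=np.array([-.045,-.999,0])
P=[proj('wrist',c+i*d+[0,0,.028],s).round(1).tolist() for i in(-.037,-.012,0,.012,.037)];print(P)
u,v=map(int,P[2]);u0=max(0,min(u-80,480));v0=max(0,min(v-60,280));print(u0,v0)
cv2.imwrite('pics/w5c.png',cv2.resize(im[v0:v0+120,u0:u0+160],None,fx=5,fy=5,interpolation=2))
E
```

```text
t: 16.85
eef_pos: [0.5341, -0.2025, 0.2067]
orientation: [2.799, 1.423, 0.002]
wrist_force: [-0.9, -0.3, -0.1]
gripper_width: 0.0602
t 16.85 tcp [ 0.5341 -0.2025  0.2067] xax [0.589 0.808 0.   ] yax [ 0.808 -0.589  0.002] zax [ 0.002 -0.001 -1.   ] F [-0.9 -0.3 -0.1] w 0.0602 q6 [-0.505  0.349  0.011  1.231  0.     1.696]
[[153.1, -37.6], [178.2, -1.3], [189.8, 15.5], [201.0, 31.7], [223.4, 64.2]]
109 0
```

View pics/w5c.png

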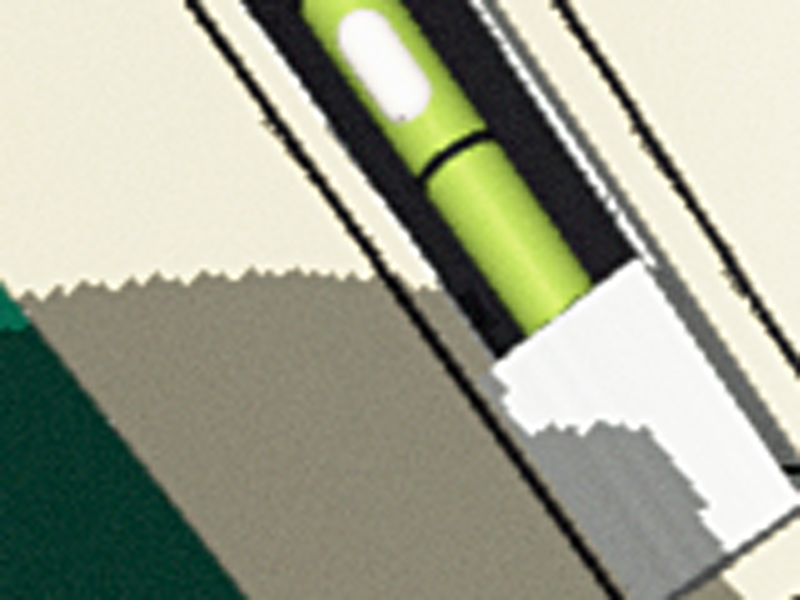

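The crop shows the foot-side mark at (455,156) and the bubble centre at (385,65), so the bubble is about 3 mm toward the hinge. That needs about 0.4 rad more clockwise.

```bash
python3 -m pendant '[[0,0,0.03,0],[0,0,0.04,0],[0,0,0.03,0],[0,0,0.014,0],[0,0,0.004,0],[0,0,0,0],[0,0,0,0]]' && python3 -m pendant '[[0,0,0,0],[0,0,0,0],[0,0,0,0],[0,0,0,0],[0,0,0,0],[0,0,0,0],[0,0,-0.001,0],[0,0,0,0]]' 0.005 40 && python3 -m pendant '[[0,0,0,0.05],[0,0,0,0.1],[0,0,0,0.1],[0,0,0,0.1],[0,0,0,0.05],[0,0,0,0],[0,0,0,0]]' && python3 -m pendant '[[0,0,0,0],[0,0,0,0],[0,0,0,0],[0,0,-0.01,0],[0,0,-0.03,0],[0,0,-0.04,0],[0,0,-0.03,0],[0,0,-0.01,0],[0,0,0,0]]' 0.06; python3 -c "
from h import *;state()"
```

```text
t: 17.6
eef_pos: [0.5338, -0.2023, 0.0877]
orientation: [2.8, 1.424, 0.0]
wrist_force: [-0.3, -0.6, 0.0]
gripper_width: 0.0603
t: 18.4
eef_pos: [0.5341, -0.2025, 0.0879]
orientation: [2.8, 1.424, 0.001]
wrist_force: [5.5, -3.6, -7.9]
gripper_width: 0.0152
t: 19.1
eef_pos: [0.5343, -0.2027, 0.088]
orientation: [3.027, 0.839, 0.001]
wrist_force: [6.8, -5.7, -9.3]
gripper_width: 0.0151
t: 20.0
eef_pos: [0.5341, -0.2025, 0.2098]
orientation: [3.026, 0.839, 0.003]
wrist_force: [0.1, -0.9, -0.5]
gripper_width: 0.0602
t 20.0 tcp [ 0.5341 -0.2025  0.2098] xax [0.857 0.515 0.001] yax [ 0.515 -0.857  0.002] zax [ 0.002 -0.001 -1.   ] F [ 0.1 -0.9 -0.5] w 0.0602 q6 [-0.505  0.348  0.018  1.239  0.     2.096]
```

```bash
python3 -m pendant '[[0,0,0,-0.15],[0,0,0,-0.15],[0,0,0,-0.15],[0,0,0,-0.15],[0,0,0,-0.15],[0,0,0,-0.15],[0,0,0,-0.083],[0,0,0,0],[0.02,0.001,0,0],[0.03,0,0,0],[0.03,0,0,0],[0.018,0,0.01,0],[0,0,0.02,0],[0,0,0.02,0],[0,0,0,0],[0,0,0,0],[0,0,0,0]]' 0 40
python3 - <<'E'
from h import *
s,R=state()
im=read_camera('wrist');cv2.imwrite('pics/w6.png',im)
E
```

```text
t: 21.7
eef_pos: [0.5395, -0.1046, 0.159]
orientation: [2.274, 2.167, 0.001]
wrist_force: [-0.4, -0.0, 0.2]
gripper_width: 0.0002
t 21.7 tcp [ 0.5395 -0.1046  0.159 ] xax [ 0.048  0.999 -0.   ] yax [ 0.999 -0.048  0.001] zax [ 0.001 -0.    -1.   ] F [-0.4 -0.   0.2] w 0.0002 q6 [-0.34   0.336 -0.142  1.093 -0.     1.279]
```

View pics/w6.png

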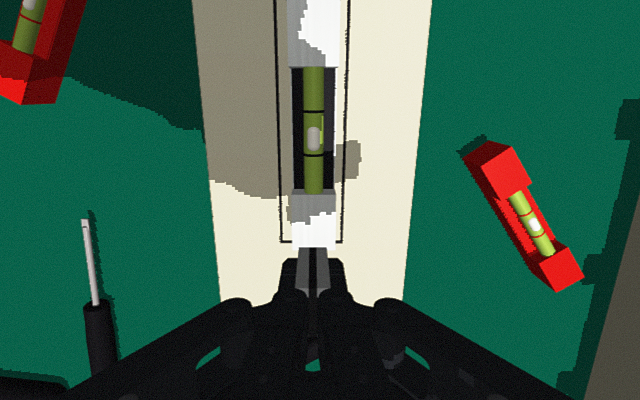

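The bubble spans v=126–151 between marks at 111 and 155, roughly 3 mm toward the foot. I'll measure it more exactly.

```bash
cat > bub.py <<'E'
from h import *
def bub(tag,v0=60,v1=200):
    im=read_camera('wrist');cv2.imwrite(f'pics/{tag}.png',im)
    p=im[v0:v1,309:318].astype(float).mean(1)  # rows x BGR
    print(tag,[f"{v0+i}:{int(b)},{int(g)}" for i,(b,g,r) in enumerate(p)])
E
python3 - <<'E'
from bub import *
bub('w7',105,162)
E
```

```text
w7 ['105:46,117', '106:47,118', '107:44,116', '108:47,120', '109:48,121', '110:28,61', '111:15,9', '112:12,18', '113:46,115', '114:47,120', '115:47,119', '116:45,117', '117:46,117', '118:48,118', '119:47,118', '120:47,119', '121:46,116', '122:47,117', '123:45,116', '124:45,116', '125:43,116', '126:54,118', '127:119,143', '128:149,157', '129:152,161', '130:154,163', '131:151,161', '132:146,157', '133:146,157', '134:148,158', '135:147,157', '136:147,159', '137:147,158', '138:147,157', '139:147,157', '140:146,156', '141:146,157', '142:147,157', '143:147,157', '144:146,157', '145:148,158', '146:144,154', '147:141,149', '148:134,141', '149:122,133', '150:88,120', '151:44,115', '152:46,120', '153:46,120', '154:22,45', '155:14,5', '156:16,26', '157:46,119', '158:47,120', '159:45,116', '160:46,117', '161:45,115']
```

```bash
python3 -m pendant '[[0,0,0.02,0],[0,0,0.02,0],[0,0,0.008,0],[0,0,0.002,0],[0,0,0,0]]';for i in 1 2 3; do python3 -m pendant '[[0,0,0.001,0],[0,0,0,0]]' | grep -E "eef|force"; done
```

```text
t: 22.3
eef_pos: [0.5395, -0.1045, 0.1088]
orientation: [2.273, 2.168, 0.0]
wrist_force: [0.6, 0.1, -0.1]
gripper_width: 0.0001
eef_pos: [0.5396, -0.1045, 0.1079]
wrist_force: [-0.0, 0.0, 0.4]
eef_pos: [0.5395, -0.1045, 0.1068]
wrist_force: [0.5, -0.0, 4.5]
eef_pos: [0.5396, -0.1045, 0.1067]
wrist_force: [-5.9, 1.7, 18.9]
```

```bash
python3 -m pendant '[[0,0,-0.0005,0],[0,0,0,0],[0,0,0,0],[0,0,0,0],[0,0,0,0],[0,0,0,0],[0,0,0,0],[0,0,0,0],[0,0,0,0],[0,0,0,0],[0,0,0,0],[0,0,0,0],[0,0,0,0],[0,0,0,0],[0,0,0,0],[0,0,0,0],[0,0,0,0],[0,0,0,0],[0,0,0,0],[0,0,0,0]]'
python3 - <<'E'
from bub import *
state();im=read_camera('wrist');cv2.imwrite('pics/w8.png',im)
E
```

```text
t: 24.9
eef_pos: [0.5396, -0.1045, 0.1068]
orientation: [2.272, 2.168, 0.001]
wrist_force: [-2.3, 1.3, 12.2]
gripper_width: -0.0
t 24.9 tcp [ 0.5396 -0.1045  0.1068] xax [ 0.047  0.999 -0.001] yax [ 0.999 -0.047  0.001] zax [ 0.001 -0.001 -1.   ] F [-2.3  1.3 12.2] w -0.0 q6 [-0.34   0.371 -0.238  0.96  -0.     1.278]
```

View pics/w8.png

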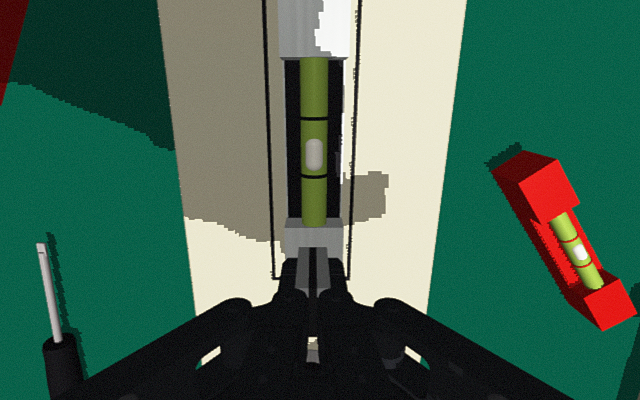

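The bubble spans v=139–170 between marks at 118 and 177, still 2.9 mm toward the foot and unmoved by the press. It counts as inside, but the margin is thin, so I'll lift off and turn the knob back 0.3 rad.

```bash
python3 -m pendant '[[0,0,-0.013,0],[0,0,-0.03,0],[0,0,-0.04,0],[0,0,-0.02,0],[-0.018,0,0,0],[-0.03,0,0,0],[-0.03,0,0,0],[-0.02,-0.001,0,0],[0,0,0,0],[0,0,0,0.15],[0,0,0,0.15],[0,0,0,0.15],[0,0,0,0.15],[0,0,0,0.15],[0,0,0,0.15],[0,0,0,0.083],[0,0,0,0],[0,0,0,0]]' 0 && python3 -m pendant '[[0,0,0,0],[0,0,0,0]]' 0.06; python3 -c "
from h import *;state()"
```

```text
t: 26.75
eef_pos: [0.5337, -0.2018, 0.2089]
orientation: [-3.026, -0.844, -0.0]
wrist_force: [0.8, 0.1, -0.2]
gripper_width: 0.0001
t: 26.95
eef_pos: [0.5336, -0.2021, 0.2088]
orientation: [-3.027, -0.841, -0.0]
wrist_force: [-0.2, 0.0, -0.2]
gripper_width: 0.0282
t 26.95 tcp [ 0.5336 -0.2021  0.2088] xax [0.857 0.516 0.   ] yax [ 0.516 -0.857 -0.   ] zax [ 0.  0. -1.] F [-0.2  0.  -0.2] w 0.0282 q6 [-0.505  0.349  0.017  1.239  0.     2.095]
```

```bash
python3 -m pendant '[[0,0,0,0],[0,0,0,0],[0,0,0.03,0],[0,0,0.04,0],[0,0,0.03,0],[0,0,0.016,0],[0,0,0.005,0],[0,0,0,0],[0,0,0,0]]' && python3 -m pendant '[[0,0,0,0],[0,0,0,0],[0,0,0,0],[0,0,0,0],[0,0,0,0],[0,0,0,0],[0,0,-0.001,0],[0,0,0,0]]' 0.005 40 && python3 -m pendant '[[0,0,0,-0.05],[0,0,0,-0.1],[0,0,0,-0.1],[0,0,0,-0.05],[0,0,0,0],[0,0,0,0]]' && python3 -m pendant '[[0,0,0,0],[0,0,0,0],[0,0,0,0],[0,0,-0.01,0],[0,0,-0.03,0],[0,0,-0.04,0],[0,0,-0.03,0],[0,0,-0.01,0],[0,0,0,0]]' 0.06; python3 -c "
from h import *;state()"
```

```text
t: 27.85
eef_pos: [0.5341, -0.2025, 0.0888]
orientation: [3.026, 0.839, 0.002]
wrist_force: [0.2, -0.1, 0.1]
gripper_width: 0.0601
t: 28.65
eef_pos: [0.5341, -0.2028, 0.0885]
orientation: [3.027, 0.838, 0.001]
wrist_force: [4.8, -6.0, -7.0]
gripper_width: 0.0151
t: 29.25
eef_pos: [0.534, -0.2027, 0.0885]
orientation: [2.867, 1.282, 0.0]
wrist_force: [3.6, -4.7, -6.3]
gripper_width: 0.0155
t: 30.15
eef_pos: [0.5341, -0.2025, 0.2103]
orientation: [2.866, 1.281, 0.002]
wrist_force: [0.1, 0.2, -1.4]
gripper_width: 0.0596
t 30.15 tcp [ 0.5341 -0.2025  0.2103] xax [0.667 0.745 0.001] yax [ 0.745 -0.667  0.003] zax [ 0.002 -0.001 -1.   ] F [ 0.1  0.2 -1.4] w 0.0596 q6 [-0.505  0.347  0.019  1.24   0.     1.796]
```

```bash
python3 -m pendant '[[0,0,0,-0.15],[0,0,0,-0.15],[0,0,0,-0.15],[0,0,0,-0.15],[0,0,0,-0.083],[0,0,0,0],[0.02,0.001,0,0],[0.03,0,0,0],[0.03,0,0,0],[0.018,0,0.01,0],[0,0,0.02,0],[0,0,0.02,0],[0,0,0.02,0],[0,0,0.02,0],[0,0,0.01,0],[0,0,0.002,0],[0,0,0,0],[0,0,0,0]]' 0 40; for i in 1 2; do python3 -m pendant '[[0,0,0.0006,0],[0,0,0,0]]' | grep -E "eef|force"; done;  python3 - <<'E'
from bub import *
state();im=read_camera('wrist');cv2.imwrite('pics/w9.png',im)
E
```

```text
t: 31.95
eef_pos: [0.5392, -0.1044, 0.1068]
orientation: [-2.274, -2.167, 0.0]
wrist_force: [-0.7, -0.5, 0.3]
gripper_width: 0.0
eef_pos: [0.5393, -0.1044, 0.1062]
wrist_force: [0.0, -0.3, 0.0]
eef_pos: [0.5393, -0.1044, 0.1061]
wrist_force: [-1.9, 0.3, 7.4]
t 32.35 tcp [ 0.5393 -0.1044  0.1061] xax [ 0.047  0.999 -0.   ] yax [ 0.999 -0.047  0.001] zax [ 0.001 -0.    -1.   ] F [-1.9  0.3  7.4] w -0.0002 q6 [-0.34   0.372 -0.239  0.959 -0.     1.278]
```

Pressing at 7 N. I'll hold, add a touch and read the bubble once settled.

```bash
python3 -m pendant '[[0,0,0.0002,0],[0,0,0,0],[0,0,0,0],[0,0,0,0],[0,0,0,0],[0,0,0,0],[0,0,0,0],[0,0,0,0],[0,0,0,0],[0,0,0,0],[0,0,0,0],[0,0,0,0],[0,0,0,0],[0,0,0,0],[0,0,0,0],[0,0,0,0],[0,0,0,0],[0,0,0,0],[0,0,0,0],[0,0,0,0]]'
python3 - <<'E'
from bub import *
state();bub('w10',112,182)
E
```

```text
t: 34.4
eef_pos: [0.5393, -0.1044, 0.1061]
orientation: [2.273, 2.168, 0.001]
wrist_force: [-2.8, 0.9, 10.4]
gripper_width: -0.0001
t 34.4 tcp [ 0.5393 -0.1044  0.1061] xax [ 0.047  0.999 -0.   ] yax [ 0.999 -0.047  0.001] zax [ 0.001 -0.    -1.   ] F [-2.8  0.9 10.4] w -0.0001 q6 [-0.34   0.371 -0.239  0.959 -0.     1.278]
w10 ['112:45,115', '113:47,117', '114:44,116', '115:46,117', '116:49,120', '117:37,90', '118:16,23', '119:12,6', '120:12,10', '121:31,65', '122:46,119', '123:46,116', '124:44,116', '125:45,117', '126:46,116', '127:45,116', '128:45,116', '129:46,116', '130:44,116', '131:44,114', '132:43,116', '133:59,120', '134:130,147', '135:148,155', '136:150,159', '137:151,161', '138:152,162', '139:152,164', '140:150,160', '141:145,155', '142:148,158', '143:146,158', '144:147,156', '145:146,156', '146:147,158', '147:147,156', '148:148,158', '149:148,159', '150:145,155', '151:147,157', '152:145,155', '153:149,160', '154:147,157', '155:147,158', '156:147,157', '157:147,157', '158:147,157', '159:147,157', '160:143,153', '161:141,151', '162:137,147', '163:131,138', '164:120,128', '165:95,120', '166:48,115', '167:43,115', '168:45,115', '169:44,114', '170:45,116', '171:43,113', '172:45,116', '173:44,114', '174:47,119', '175:45,118', '176:18,33', '177:13,5', '178:12,10', '179:29,64', '180:46,117', '181:44,116']
```

The bubble spans 133.5–165.4 between marks at 119 and 177.5, so it is about 0.5 mm off centre. The push is steady at about 10 N, so I'm handing in.

```bash
python3 -c "
from station import *
print(hand_in())"
```

```text
the job is handed in; nothing more can be done
None
```

The job is handed in at about 34 s, with the shut fingers still pressing the level and the bubble between the marks; no verdict was reported.

**Placing:** I put the silver level lengthwise inside the marked rectangle and let go. Its corners in the wrist picture matched a centred placing to a few pixels.

**Levelling:** I turned the knob clockwise 1.85 rad, then 0.40 rad more, for a net 1.95 rad after one correction.
- An oblique view after 1.85 rad had read about 3 mm toward the hinge. A near-vertical view after the extra 0.40 rad read about 3 mm toward the foot. These two disagree by about 3 mm, and I trusted the near-vertical view.
- I therefore turned the knob back 0.30 rad. By then I had already test-pressed the level once, so I lifted off for this turn and pressed again afterwards.

**Last check:** The pressing force was steady at about 10 N on the foot-side end block. After 2 s the bubble was about 0.5 mm from centre, read from pixel values because the picture limit was reached.

**Not checked:** I did not look again at the other objects on the bench. No contact with any of them showed in the force readings.

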